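Close and latch the gasketed equipment case

TASK

The equipment case on the bench is packed and has to be sealed: push its lid down onto the rubber seal, hook the wire bail of the front latch over the keeper on the lid, and press the latch lever down flat against the case so that the lid is pulled tight and stays so. Do not disturb the stamp, the stapler or the tape measure lying around it.

Things in the scene. Friction and masses are not known exactly. Their poses are not given: they have to be found in the camera images.
- case: Dark green case, fixed; shell 150 (x) x 220 (y) x 140 mm high, 202 with the lid shut, packed with things below its rim. Origin: centre of its underside; +x points from the latch side (front, faces the robot) to the hinge side, z up. 'u' below is the distance in front of the shell's front face (x = -75 mm - u). Lever and bail turn about axes along the case's y, middle of its width.
- case_lid (a joint): Lid angle about the hinge along the back rim, rad; 0 fully down, grows as it opens; starts half open. Stiff hinge: stays where left, pushed with 1 to 5 N at the front edge. From 0.036 rad down its front presses on a springy rubber seal (19 N at 0); if let go unlatched it springs back to about 0.03.
- lid_hinge (a point): Point on the lid's hinge axis (along the case's y), middle of the width, 142 mm above the bench, x = +75 mm of the case.
- lid_edge (a point): Middle of the lid's front top edge. The lid is a tray 156 x 220 x 60 mm that overhangs the shell's front by 6 mm: this point is 156 mm in front of and 60 mm above the hinge axis in the lid's own frame. The flat top is free for 50 mm behind this edge; farther back lies a folded black carry handle, 11 mm high.
- keeper_seat (a point): Where the middle of the bail's bar rests in the keeper, a steel hook 30 mm wide on the lid's front. With the lid down: a level floor 2.5 mm below this point ends in an upturned lip at u = 18.5 to 22.5 mm, its top 6 mm above this point; its back, 31 mm high, is at u = 7.5 mm. The slot between is open upward, 11 mm wide; this point is at u = 15.5 mm.
- latch_lever (a joint): Lever angle about its pivot, rad; 0 shut, hanging flat before the case's front; 1.57 straight out towards the robot; 2.5 fully up (stop). Starts raised. Friction 0.08 N m: stays where left. With the bail hooked it passes a dead centre between 0.45 and 0.2 and is then pulled shut by the seal.
- lever_pivot (a point): Lever pivot, fixed to the case: u = 20 mm, 108 mm above the bench, middle of the width; axis along the case's y.
- lever_tip (a point): Middle of the lever's outer face near its flared free end, 50 mm from the pivot along the lever. Steel plate 28 mm wide, 56 mm long from the pivot; its outer face (away from the case when shut, the upper one when it sticks out) is 7 mm from the line through the pivot, 9 mm at the tip.
- latch_bail (a joint): Angle of the wire bail about its pins in the lever, rad, relative to the lever; 0 with the latch shut (bail straight up), 3.4 folded out to its stop: it leans outward from vertical by (latch_bail - latch_lever). Swings freely: it falls outward to its stop, or, once past vertical with the lever raised, inward against the keeper's back.
- bail_pivot (a point): Axis of the bail's pins in the lever (along the case's y): 17 mm from the lever pivot; with the lever shut it is 16.5 mm below the pivot and 4 mm nearer the case, and it turns with the lever.
- bail_bar (a point): Middle of the bail's cross bar, which goes into the keeper. The bail is a U of dark 5 mm steel wire: legs 44 mm apart (49 over the outside), 64 mm from pins to bar; it straddles the lever. A push on its legs from outside and below swings it up. With the lever above about 2.1 rad the bar passes over the keeper's lip.
- stamp: Bystander: rubber stamp with a red turned knob, 28 x 62 x 77 mm, standing; origin at the middle of its underside.
- stapler: Bystander: blue desk stapler, 36 x 137 x 40 mm; origin at the middle of its underside.
- tape_measure: Bystander: yellow pocket tape measure, 35 x 89 x 62 mm; origin at the middle of its underside.

How it is judged:
On the way, in this order (a step that is already met when the one before it is completed fails the run):
1. the lid is down on its seal (below 0.06 rad) (value of joint case_lid below 0.06 rad), for 0.1 s.
2. the bail's bar is behind the keeper's lip, in the slot (x of bail_bar in the frame of keeper_seat between -0.002 and 0.012 m and z of bail_bar in the frame of keeper_seat between -0.004 and 0.005 m), for 0.1 s.
At the end, for the whole second after the job is handed in: The lever lies flat against the case (within 0.12 rad), the bail's bar sits in the keeper behind its lip (within 4 to 5 mm in height), and the lid is pulled tight on its seal (below 0.018 rad, 3 mm at the front), held by the latch alone (all of step 2 and value of joint latch_lever below 0.12 rad and value of joint case_lid below 0.018 rad); the robot touches nothing.
It fails at once if a bystander (stamp, stapler or tape measure) is moved by more than 20 mm (distance of any of stamp, stapler, tape_measure from where it was at the start of the episode above 0.02 m).
It also fails if it takes over 54 s, if anything falls off the work surface, if the arm or the gripper's body presses on something with over 40 N, if the wrist force passes 120 N, or if a joint passes its speed limit or range.

ROBOT

A 6-joint arm with a two-finger parallel gripper is mounted at the origin on a cart in front of the work surface, level with it; the furniture and walls round the work are solid. World frame = base frame: x ahead of the robot, y to its left, z up, the work surface at z = 0. Lengths are in m, angles in rad, forces in N, time in s.
With the tool pointing down it reaches from about 0.35 to 0.8 m from the base axis. Payload 7.3 kg.
Tool frame: the origin (TCP) lies on the centre line of the jaws, within the pads' length; the fingertips stand 11 mm ahead of it and the grasp point (between the pads) lies 8 mm behind it; z points along the fingers, y is the line along which they close (so a half turn about z gives the same grasp; the last joint's range is limited). The gripper opens to 85 mm and grips with 20 to 120 N. Pads are 22 mm wide; open, the fingers measure 114 mm over their backs; the gripper's body (76 mm by 85 mm) begins 54 mm behind the grasp point. The pads swing forward as they close: fully open they stand 13 mm farther back than shut.
Start: joints at [0.987, 0.342, 1.524, -0, 1.275, -0.146], TCP at [0.223, 0.476, 0.242] pointing down, gripper open.
Joint ranges: [-2.53, 2.53], [-0.77, 2.02], [0.04, 2.7], [-1, 4.14], [0.28, 2.66], [-3.11, 3.11]. Speed limits (rad/s): [2.57, 2.57, 3.14, 3.14, 3.14, 3.14].

INTERFACE

Orientations are given as a unit quaternion [x, y, z, w].
In Python, from workcell import reach, move_straight, movej, command_gripper, hold, solve_ik, read_state, get_image, camera_model, PlanningError, finish_job, search_frame, masks_of gives the robot as it stands. Calls block until the motion is done:
- reach(position, orientation): joint-space move of the TCP to a pose.
- move_straight(position, orientation=None, speed=0.15, max_force=None): straight line of the TCP; orientation=None keeps the orientation; speed is the mean speed in m/s. With max_force (N) it stops when the force on the tool has changed by that much, and returns True; else False.
- movej(angles): joint-space move.
- command_gripper(opening, force=None): finger opening in m; force is the grip in N (None keeps the last); returns when the fingers have stopped.
- hold(seconds).
- solve_ik(position, orientation): joint angles nearest the present ones, or None.
- read_state(): the state.
- get_image(name): name is "scene" or "top" or "wrist"; returns (picture, depth): 480x640x3 uint8, red, green, blue; 480x640 float32, m along the optical axis (not along the pixel's ray), 0 where there is no reading.
- camera_model(name): a dict with "K" (3x3 intrinsics, pixels), "k1" (the pictures are not rectified: a ray, as slopes to the right and down, at radius r is drawn at 1 + k1 r^2 times it, then the intrinsics apply), "R" (3x3) and "t" (3): a world point X has camera coordinates R X + t; the wrist camera has in their place "tool_from_camera" (4x4, takes a point from camera to tool coordinates, whose origin is the TCP and whose axes are the flange's). Camera axes: x right, y down, z forward; pixel columns grow to the right and rows downward; lengths in m; the calibration is good to about 2 mm. A picture is of the moment at which its call begins: read the wrist's pose just before it. camera_model takes no time and is no camera call.
A pose or a line that the arm cannot do raises PlanningError and nothing moves.
- finish_job(): hands the job in; it is judged then, once.
Trained networks look in the newest picture that a camera, given by its name, has taken for a name from the list of things; names that differ only in an ending like _2 or _b are one class to them, and where a whole thing is asked for, a point or a joint stands for the part that bears it (a point fixed in the world has none). Each returns a list of dicts, best first, with "confidence" (0 to 1); they miss things now and then, are a little off and sometimes report something else, mostly with a low value. They report only what shows in the picture. A call takes as long as a camera call.
- search_frame(name, camera): "rect" ([left, top, right, bottom] in pixels, round what is visible of it).
- masks_of(name, camera): "mask" (480x640 bool, what is visible of it) and "rect" ([left, top, right, bottom] in pixels, round what is visible of it).
The state is a dict: "time_s": time; "joint_positions": joint angles; "dq": joint speeds; "tau": joint torques, N m; "eef_pos": TCP position; "eef_rot": TCP orientation; "contact_force": force on the tool from outside, world axes, zero at the start; "torque": the same for the moment, N m; "grip_width": finger opening in m; "grip_force": force on a finger pad.
Only numpy, scipy, OpenCV 4.12 (cv2) and the standard library are available. Lean on these libraries where they do the work, as an engineer would, in place of code of your own. Each camera call takes 0.05 s, during which the arm holds its last target. There are 200 camera calls.

## Working session

There is one attempt and no reset: what is moved stays moved. The work goes in short steps, each a Python script; the robot and the scene stay as the last script left them, time stands still between calls to the robot, and variables do not carry over. Pictures are saved under pics/ and viewed, at most 10 in all, crops included, and the job is handed in when it is done.

```bash
mkdir -p pics; ls; cat > h.py <<'E'
import numpy as np, cv2
from workcell import *
def deproj(cam, uv, d, state=None):
    m=camera_model(cam); K=np.array(m["K"]); uv=np.atleast_2d(uv).astype(float); d=np.atleast_1d(d)
    p=cv2.undistortPoints(uv.reshape(-1,1,2),K,np.array([m["k1"],0,0,0.])).reshape(-1,2)
    pc=np.c_[p*d[:,None],d]
    return (pc-np.array(m["t"]))@np.array(m["R"])
def cloud(cam,depth,mask):
    v,u=np.nonzero(mask&(depth>0)); return deproj(cam,np.c_[u,v],depth[v,u])
def save(n,im): cv2.imwrite(f"pics/{n}.png",im[:,:,::-1])
E
python3 - <<'E'
from h import *
s=read_state(); print(s)
ims={}
for c in("scene","top"):
    im,d=get_image(c); ims[c]=im; np.save(f"{c}_d.npy",d); save(c,im)
    print(c,np.round(np.array(camera_model(c)["R"]),2).tolist(),camera_model(c)["t"])
    for n in("case","case_lid","latch_lever","latch_bail","keeper_seat","stamp","stapler","tape_measure"):
        r=masks_of(n,c)
        for q in r[:1]:
            P=cloud(c,d,q["mask"])
            print(n,round(q["confidence"],2),np.round(q["rect"]),len(P), np.round(np.percentile(P,[2,50,98],axis=0),3).tolist() if len(P) else "")
            np.save(f"{c}_{n}.npy",P)
E
```

```text
pics
workcell.py
{'time_s': 0.0, 'joint_positions': array([ 9.87024197e-01,  3.42722109e-01,  1.52501182e+00,  3.03381299e-05,
        1.27538893e+00, -1.45991806e-01]), 'dq': array([ 0.00056514,  0.00026565, -0.00214949,  0.0001783 ,  0.00207078,
        0.00167899]), 'tau': array([ 1.09162993e-03, -4.33683193e+01, -2.46013105e+01,  1.26696805e-04,
        7.87919678e-03,  4.53459819e-06]), 'eef_pos': array([0.2223211 , 0.47518671, 0.24162807]), 'eef_rot': array([ 2.17150659e-01,  9.76137801e-01, -7.09555778e-04, -2.86572028e-04]), 'contact_force': array([ 0.0225472 , -1.18047418, -0.38601079]), 'torque': array([ 0.03992199, -0.02489897,  0.00456849]), 'grip_force': 0.0, 'grip_width': 0.08548412042330962}
scene [[0.83, -0.56, 0.01], [-0.31, -0.47, -0.82], [0.46, 0.68, -0.57]] [-0.60741752  0.19307377  1.33877238]
case 0.8 [271. 180. 408. 336.] 11930 [[0.507, -0.409, 0.005], [0.585, -0.343, 0.127], [0.696, -0.179, 0.271]]
case_lid 0.8 [299. 182. 407. 265.] 4610 [[0.544, -0.41, 0.168], [0.592, -0.348, 0.24], [0.7, -0.192, 0.273]]
latch_lever 0.6 [270. 258. 305. 278.] 256 [[0.44, -0.29
[... 706 characters left out ...]
1, -0.181, 0.273]]
case_lid 0.76 [276. 134. 421. 242.] 12045 [[0.546, -0.397, 0.197], [0.616, -0.291, 0.244], [0.712, -0.185, 0.273]]
latch_lever 0.93 [321. 255. 351. 298.] 610 [[0.44, -0.295, 0.109], [0.49, -0.272, 0.133], [0.523, -0.245, 0.152]]
latch_bail 0.65 [320. 260. 351. 302.] 277 [[0.44, -0.302, -0.001], [0.468, -0.272, 0.132], [0.504, -0.243, 0.147]]
keeper_seat 0.58 [318. 256. 351. 302.] 792 [[0.44, -0.3, -0.001], [0.488, -0.274, 0.128], [0.522, -0.245, 0.152]]
stamp 0.86 [206. 278. 235. 312.] 488 [[0.418, -0.059, -0.001], [0.447, -0.038, 0.015], [0.473, -0.008, 0.074]]
tape_measure 0.82 [167. 233. 201. 270.] 829 [[0.498, 0.013, 0.002], [0.53, 0.036, 0.052], [0.571, 0.066, 0.063]]
```

```bash
python3 - <<'E'
from h import *
a=cv2.imread("pics/scene.png")[150:400,190:440]; b=cv2.imread("pics/top.png")[110:330,150:450]
cv2.imwrite("pics/both.png",np.vstack([cv2.resize(a,(400,300),interpolation=3),cv2.resize(b,(400,293))]) if 0 else np.hstack([cv2.resize(a,(400,400),interpolation=2),cv2.resize(b,(400,400*220//300),interpolation=2) if 0 else cv2.resize(b,(400,400),interpolation=2)]))
# fit: lid top plane, edges
P=np.load("top_case_lid.npy")
def plane(P):
    best=0
    rng=np.random.default_rng(0)
    for i in range(300):
        q=P[rng.choice(len(P),3,False)]; n=np.cross(q[1]-q[0],q[2]-q[0]); n/=np.linalg.norm(n)+1e-12
        k=abs((P-q[0])@n)<.003
        if k.sum()>best: best=k.sum();K=k
    Q=P[K]; c=Q.mean(0); n=np.linalg.svd(Q-c,full_matrices=False)[2][2]; return n*np.sign(n[2]+1e-9),c,K
n,c,K=plane(P); print("lid top plane n",n.round(4),c.round(4),K.sum(),len(P))
Q=P[K].copy()
r=cv2.minAreaRect((Q[:,:2]*1000).astype(np.float32)); print("rect",r)
# front face of shell from scene camera
P=np.load("scene_case.npy"); P=P[(P[:,2]>.01)&(P[:,2]<.1)]
for i in range(3):
    n,c,K=plane(P); print("face",n.round(4),c.round(4),K.sum(),np.percentile(P[K],[1,99],axis=0).round(3).tolist()); P=P[~K]
    if len(P)<100: break
E
```

```text
lid top plane n [ 0.508  -0.0713  0.8584] [ 0.6413 -0.2944  0.2381] 8123 12045
rect ((646.195556640625, -294.58502197265625), (219.853271484375, 136.72142028808594), 82.04306030273438)
face [-0.1358 -0.9907  0.0036] [ 0.5901 -0.3988  0.0547] 1481 [[0.52, -0.41, 0.011], [0.665, -0.387, 0.099]]
face [ 0.9902 -0.1386  0.0181] [ 0.532  -0.2995  0.0536] 966 [[0.519, -0.384, 0.011], [0.549, -0.182, 0.099]]
face [0.1609 0.9868 0.0164] [ 0.6434 -0.19    0.0557] 565 [[0.591, -0.199, 0.01], [0.692, -0.182, 0.098]]
```

View pics/both.png

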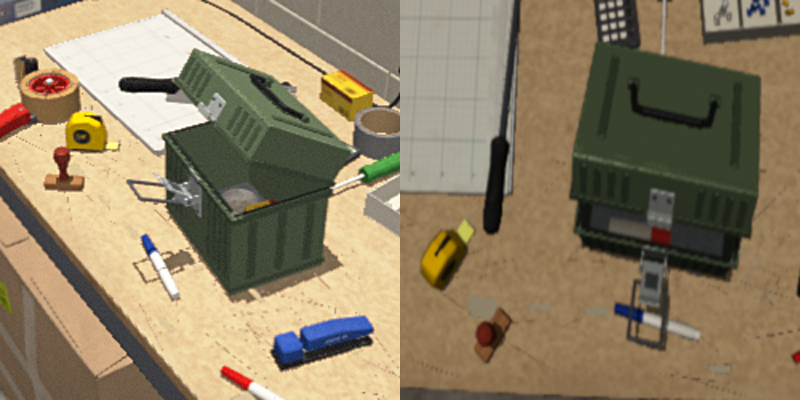

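The pictures show the case with its lid half open. The latch lever sticks out towards the robot at about (650,275) in the right-hand (top) half, and the bail is folded outward with its bar near (650,345). The stamp and tape measure lie to the left, and the stapler at (325,340) in the scene half. Next I'll fit the lever angle and check IK for tilted tool poses.

```bash
cat >> h.py <<'E'
from scipy.spatial.transform import Rotation as Ro
YAW=-0.139; EX=np.array([np.cos(YAW),np.sin(YAW),0]); EY=np.array([-np.sin(YAW),np.cos(YAW),0]); EZ=np.array([0,0,1.])
ORG=EX*.6445+EY*(-.2035)
def W(u,z,y=0): return ORG+EX*(-.075-u)+EY*y+EZ*z     # mm-free: metres
def toC(P): q=P-ORG; return np.c_[-(q@EX)-.075,q@EY,q[:,2]]  # u,y,z
def ori(t,mode,flip=1):
    z=np.sin(t)*EX-np.cos(t)*EZ
    y=(np.cross(z,EY) if mode else EY)*flip
    return Ro.from_matrix(np.c_[np.cross(y,z),y,z]).as_quat()
def tipW(u,z,t,y=0,adv=.011): # TCP so that fingertip is at u,z
    return W(u,z,y)-adv*(np.sin(t)*EX-np.cos(t)*EZ)
E
python3 - <<'E'
from h import *
for n in("latch_lever","latch_bail"):
    P=toC(np.load(f"top_{n}.npy")); P=P[P[:,2]>.09]
    b=np.arange(.01,.11,.006)
    for lo in b:
        k=(P[:,0]>=lo)&(P[:,0]<lo+.006)
        kc=k&(abs(P[:,1])<.01)
        print(n[6:],round(lo*1000),k.sum(),kc.sum(),np.round(1e3*np.median(P[kc],axis=0),0) if kc.sum() else "",np.round(1e3*np.array([P[k,1].min(),P[k,1].max()])) if k.sum() else "")
for mode in(0,1):
  for fl in(1,-1):
    for name,u,z,ts in(("lid",-.014,.202,[0]),("lid0",.0-.064,.30,[0]),("bail",.10,.11,[.5,.7,.9,1.1,1.3]),("bailup",.03,.175,[.5,.7,.9,1.1,1.3]),("levtop",.065,.15,[0,.3,.6]),("levshut",.03,.06,[.4,.6,.8,1.,1.2])):
      print(mode,fl,name,[(t,None if (q:=solve_ik(tipW(u,z,t),ori(t,mode,fl))) is None else np.round(q,1).tolist()) for t in ts])
E
```

```text
lever 10 28 23 [ 14.   1. 113.] [-11.  14.]
lever 16 44 33 [ 19.  -0. 116.] [-11.  15.]
lever 22 44 33 [ 25.   1. 123.] [-12.  14.]
lever 28 53 35 [ 31.   0. 128.] [-14.  24.]
lever 34 69 33 [ 37.  -0. 133.] [-22.  25.]
lever 40 59 37 [ 43.   0. 137.] [-21.  24.]
lever 46 65 35 [ 49.  -1. 142.] [-23.  25.]
lever 52 61 34 [ 55.   0. 151.] [-22.  24.]
lever 58 18 0  [-23.  25.]
lever 64 17 0  [-24.  24.]
lever 70 18 0  [-23.  25.]
lever 76 14 0  [-24.  25.]
lever 82 20 0  [-23.  24.]
lever 88 57 19 [ 93.  -0. 145.] [-24.  25.]
lever 94 31 14 [ 95.  -0. 144.] [-21.  24.]
lever 100 0 0  
lever 106 0 0  
bail 10 0 0  
bail 16 0 0  
bail 22 0 0  
bail 28 4 0  [-21.  24.]
bail 34 22 0  [-22.  25.]
bail 40 14 0  [-23.  24.]
bail 46 14 0  [-23.  25.]
bail 52 15 0  [-24.  25.]
bail 58 20 0  [-23.  25.]
bail 64 19 0  [-24.  25.]
bail 70 19 0  [-23.  25.]
bail 76 15 0  [-24.  25.]
bail 82 18 0  [-23.  24.]
bail 88 49 13 [ 93.  -2. 145.] [-24.  25.]
bail 94 24 10 [ 95.  -2. 144.] [-21.  22.]
bail 100 0 0  
bail 106 0 0  
0 1 lid [(0, [-0.6, 0.5, 1.3, -0.0, 1.3, -2.0])]
0 1 lid0 [(0, [-0.6, 0.6, 0
[... 2727 characters left out ...]
3, 1.5, 0.5, 0.9]), (0.9, [-1.1, 0.4, 2.4, 1.9, 0.8, 0.4]), (1.1, [-1.2, 0.6, 2.5, 2.0, 1.1, 0.0]), (1.3, [-1.3, 0.9, 2.5, 2.0, 1.4, -0.2])]
1 -1 bailup [(0.5, [-0.8, 0.3, 1.9, 0.5, 0.6, 2.1]), (0.7, [-0.9, 0.3, 2.0, 1.1, 0.5, 1.5]), (0.9, [-1.0, 0.3, 2.2, 1.7, 0.6, 0.9]), (1.1, [-1.0, 0.4, 2.3, 2.0, 0.9, 0.4]), (1.3, [-1.1, 0.6, 2.4, 2.1, 1.2, 0.1])]
1 -1 levtop [(0, [-0.7, 0.5, 1.6, -0.0, 1.1, 2.6]), (0.3, [-0.8, 0.3, 1.8, 0.3, 0.7, 2.3]), (0.6, [-0.9, 0.3, 2.1, 0.9, 0.5, 1.6])]
1 -1 levshut [(0.4, [-0.8, 0.5, 1.9, 0.6, 0.4, 2.0]), (0.6, [-0.8, 0.5, 2.1, 1.4, 0.4, 1.2]), (0.8, [-0.9, 0.6, 2.2, 2.0, 0.6, 0.5]), (1.0, [-1.0, 0.7, 2.3, 2.2, 0.9, 0.1]), (1.2, [-1.1, 0.9, 2.3, 2.2, 1.2, -0.1])]
```

```bash
python3 - <<'E'
from h import *
import time
O=ori(0,0,-1)
def lid(phi,d=.136,h=.060): return (-.150+d*np.cos(phi)-h*np.sin(phi), .142+d*np.sin(phi)+h*np.cos(phi))
command_gripper(0.0,20)
u,z=lid(.539); reach(tipW(u,z+.035,0),O); print(read_state()["time_s"])
for phi in [.539,.4,.27,.14,.03]:
    u,z=lid(phi); hit=move_straight(tipW(u,z,0),O,speed=.08,max_force=45)
    s=read_state(); print(phi,hit,round(s["time_s"],2),s["contact_force"].round(1))
u,z=lid(0.005); print(move_straight(tipW(u,z,0),O,speed=.04,max_force=45)); hold(.3)
s=read_state(); print(s["contact_force"].round(1),toC(s["eef_pos"][None]).round(4),s["time_s"])
move_straight(tipW(u,z+.03,0),O,speed=.12)
move_straight(tipW(.15,.27,0),O,speed=.25)
im,d=get_image("top"); save("t2",im)
for q in masks_of("case_lid","top")[:1]:
    P=toC(cloud("top",d,q["mask"])); k=(abs(P[:,1])<.1)&(P[:,0]<-.02)&(P[:,0]>-.04); print("lid z front",np.median(P[k],axis=0))
    k=(abs(P[:,1])<.1)&(P[:,0]<-.12)&(P[:,0]>-.14); print("lid z back",np.median(P[k],axis=0))
q=masks_of("latch_bail","top")
P=toC(cloud("top",d,q[0]["mask"])); P=P[(P[:,2]>.08)&(P[:,0]>.085)]; print("bar",np.median(P,axis=0))
print(read_state()["time_s"])
E
```

```text
4.6667
0.539 False 5.25 [0.2 0.5 1. ]
0.4 False 5.66 [ 0.8 -0.2  0.8]
0.27 False 6.05 [-0.7  0.  -0.4]
0.14 False 6.44 [ 0.4 -0.1  0.6]
0.03 False 6.8 [-0.9  0.3 -0. ]
False
[ 1.  -0.1  5.3] [[-1.530e-02 -2.000e-04  2.152e-01]] 7.35
lid z front [-0.0299428  -0.00026617  0.2063246 ]
lid z back [-0.12989664 -0.00090372  0.20312845]
bar [ 0.08625918 -0.02109884  0.14239529]
8.725
```

```bash
cat >> h.py <<'E'
B=np.array([.0352,.1156])
def bailpose(lam,past=.006,gap=0.,t=None):
    if t is None: t=.7+(lam+.2)/1.33*.4
    n=np.array([-np.cos(t),np.sin(t)]); d=np.array([-np.sin(t),-np.cos(t)])
    bar=B+.064*np.array([np.sin(lam),np.cos(lam)])
    p=bar-(.0135+gap)*n+past*d
    return tipW(p[0],p[1],t), ori(t,0,-1)
E
python3 - <<'E'
from h import *
p,o=bailpose(1.13,gap=.015); back=p-EX*.05
for nm,x in(("a",(back,o)),("b",(p,o))): print(nm,solve_ik(*x).round(2))
reach(back,o); print(read_state()["time_s"])
move_straight(p,o,speed=.12)
f0=read_state()["contact_force"]
for lam in [1.13,.85,.55,.25,0,-.2]:
    p,o=bailpose(lam); hit=move_straight(p,o,speed=.07,max_force=15)
    s=read_state(); print(lam,hit,round(s["time_s"],2),(s["contact_force"]-f0).round(1),s["joint_positions"].round(2))
    if hit: break
    if lam==.55 : im,_=get_image("scene"); save("s3",im)
im,d=get_image("scene"); save("s4",im)
a=cv2.imread("pics/s3.png")[150:350,200:400]; b=cv2.imread("pics/s4.png")[150:350,200:400]
cv2.imwrite("pics/s34.png",cv2.resize(np.hstack([a,b]),(800,400),interpolation=2))
E
```

```text
a [-1.42  0.62  2.56  1.87  1.11 -1.61]
b [-1.24  0.61  2.47  2.01  1.07 -1.5 ]
10.9167
1.13 False 11.85 [-0.3  0.7 -1.9] [-1.22  0.56  2.45  2.    1.04 -1.43]
0.85 False 12.26 [-0.3  0.1 -1.2] [-1.15  0.43  2.39  1.92  0.87 -1.21]
0.55 False 12.68 [-0.5  0.5 -1.8] [-1.07  0.34  2.3   1.77  0.71 -0.95]
0.25 False 13.16 [-0.3 -0.1 -1.7] [-0.99  0.3   2.2   1.56  0.59 -0.64]
0 False 13.54 [ 0.2  0.6 -1.3] [-0.92  0.3   2.12  1.34  0.53 -0.36]
-0.2 False 13.88 [-0.1  0.5 -2.2] [-0.88  0.31  2.05  1.13  0.5  -0.12]
```

View pics/s34.png

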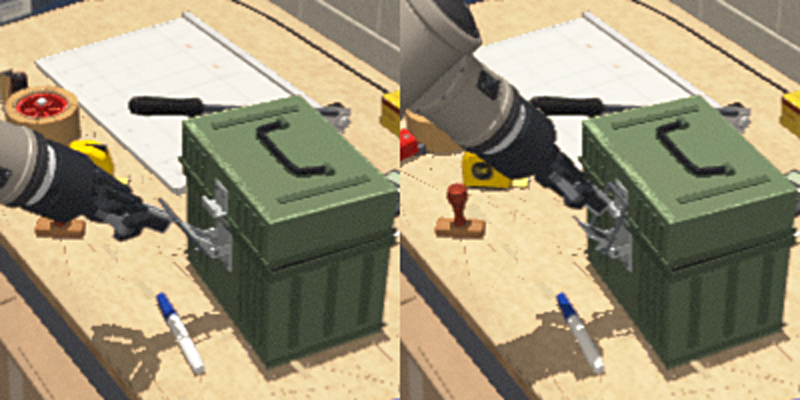

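The left half shows the bail being lifted by the fingertips near (165,210). The right half shows it swung in to the lid front near (605,215). I'll retreat and check that it stays there.

```bash
python3 - <<'E'
from h import *
s=read_state(); p=s["eef_pos"]
move_straight(p-EX*.010+EZ*.004,speed=.06)
move_straight(p-EX*.08+EZ*.06,speed=.2)
im,d=get_image("scene"); save("s5",im)
im2,d2=get_image("top"); save("t5",im2)
for c,dd in(("top",d2),("scene",d)):
    for n in("latch_bail","latch_lever"):
        for q in masks_of(n,c)[:1]:
            P=toC(cloud(c,dd,q["mask"])); P=P[P[:,2]>.08]; print(c,n,round(q["confidence"],2),np.round(q["rect"]),(1e3*np.percentile(P,[3,50,97],axis=0)).round().tolist())
print(read_state()["time_s"])
a=cv2.imread("pics/s5.png")[200:300,250:350]; b=cv2.imread("pics/t5.png")[200:300,285:385]
cv2.imwrite("pics/s5c.png",cv2.resize(np.hstack([a,b]),(800,400),interpolation=2))
E
```

```text
top latch_bail 0.48 [328. 244. 356. 269.] [[7.0, -23.0, 123.0], [12.0, 1.0, 173.0], [34.0, 24.0, 178.0]]
top latch_lever 0.84 [325. 247. 355. 278.] [[8.0, -21.0, 117.0], [33.0, 1.0, 138.0], [56.0, 23.0, 177.0]]
scene latch_bail 0.6 [301. 241. 315. 278.] [[8.0, -26.0, 117.0], [22.0, -20.0, 153.0], [37.0, 23.0, 178.0]]
scene latch_lever 0.77 [295. 239. 311. 275.] [[6.0, -25.0, 112.0], [25.0, -10.0, 137.0], [52.0, 25.0, 178.0]]
15.175
```

View pics/s5c.png

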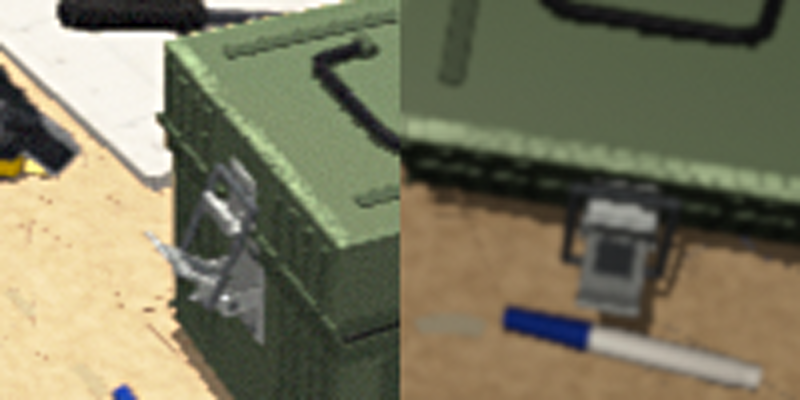

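The bar is over the lip and resting against the keeper's back: u≈12, z≈173 mm, around (230,180) in the left crop. Next I'll lower the lever.

```bash
cat >> h.py <<'E'
def levpose(th,extra=0.):
    t=float(np.clip(1.57-th,0,1.2)); de=t-(1.57-th)
    r=.046-(.008 if de>.3 else .008*max(de,0)/.3); h=.009+.011*abs(np.sin(de))+extra
    u=.020+r*np.sin(th)+h*np.cos(th); z=.108-r*np.cos(th)+h*np.sin(th)
    return tipW(u,z,t),ori(t,0,-1)
E
python3 - <<'E'
from h import *
ths=[2.2,2.0,1.8,1.6,1.45,1.3,1.15,1.0,.85,.7,.55,.4,.25,.1,-.03]
for t in ths:
    q=solve_ik(*levpose(t)); print(t,None if q is None else q.round(2))
p,o=levpose(2.27); p1=p+EZ*.05
reach(p1-EX*.02,o)
f0=read_state()["contact_force"]; print(read_state()["time_s"])
move_straight(p+EZ*.01,o,speed=.12)
for th in ths:
    hit=move_straight(*levpose(th,-.001),speed=.05,max_force=40)
    s=read_state(); print(th,hit,round(s["time_s"],2),(s["contact_force"]-f0).round(1))
    if hit: break
    if th==1.0:
        im,d=get_image("top"); save("t6",im); im,d=get_image("scene"); save("s6",im)
hold(.2)
im,d=get_image("scene"); save("s7",im)
c=[cv2.imread(f"pics/{n}.png")[190:310,240:360] for n in("s6","s7")]
cv2.imwrite("pics/s67.png",cv2.resize(np.hstack(c),(800,400),interpolation=2))
E
```

```text
2.2 [-0.64  0.5   1.54 -0.    1.11  1.07]
2.0 [-0.65  0.49  1.56 -0.    1.08  1.06]
1.8 [-0.66  0.49  1.59 -0.    1.06  1.05]
1.6 [-0.66  0.49  1.63 -0.    1.02  1.05]
1.45 [-0.7   0.45  1.74  0.08  0.86  0.96]
1.3 [-0.76  0.41  1.87  0.25  0.66  0.77]
1.15 [-0.81  0.39  1.99  0.57  0.49  0.43]
1.0 [-0.88  0.4   2.1   1.12  0.42 -0.17]
0.85 [-0.94  0.45  2.21  1.69  0.5  -0.8 ]
0.7 [-1.01  0.54  2.29  2.01  0.7  -1.2 ]
0.55 [-1.06  0.67  2.35  2.16  0.95 -1.45]
0.4 [-1.1   0.82  2.38  2.2   1.21 -1.62]
0.25 [-1.1   0.86  2.37  2.21  1.25 -1.65]
0.1 [-1.09  0.87  2.36  2.22  1.25 -1.65]
-0.03 [-1.07  0.87  2.35  2.23  1.25 -1.64]
16.1667
2.2 False 17.11 [ 0.8 -0.6 -0.8]
2.0 False 17.46 [ 0.1 -0.2 -0.2]
1.8 False 17.82 [ 1.  -0.3 -0.8]
1.6 False 18.23 [ 0.8 -0.8 -0.2]
1.45 False 18.54 [ 1.   1.2 -0.2]
1.3 False 18.87 [-0.3  0.1  0.6]
1.15 False 19.35 [0.5 0.7 0.1]
1.0 False 20.03 [1.2 0.  1.1]
0.85 False 20.82 [0.2 0.5 0.9]
0.7 False 21.35 [ 0.2  0.1 -0.2]
0.55 False 21.73 [ 0.5 -0.1 -0.1]
0.4 False 22.08 [0.4 0.4 0.1]
0.25 False 22.35 [ 0.3 -0.2 -0.6]
0.1 False 22.61 [ 0.4  0.5 -0.6]
-0.03 False 22.86 [-4.7  0.6  2.9]
```

View pics/s67.png

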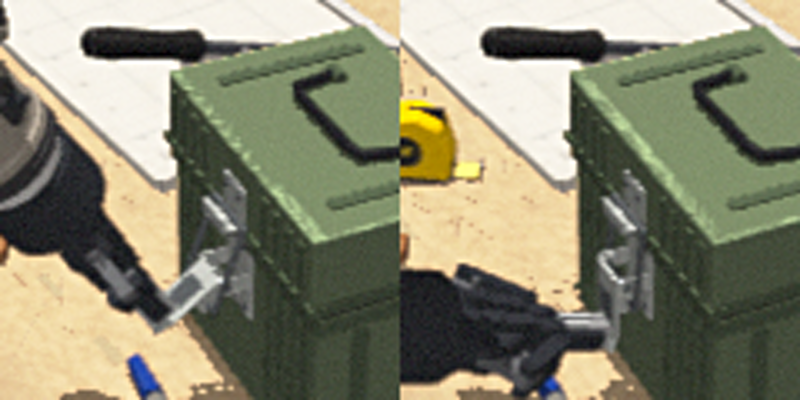

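The forces stayed near zero at the dead centre, which is suspicious. I'll back off and look.

```bash
python3 - <<'E'
from h import *
p=read_state()["eef_pos"]
move_straight(p-EX*.06,speed=.12)
hold(.1)
im,d=get_image("scene"); save("s8",im)
for n in("latch_bail","latch_lever"):
    for q in masks_of(n,"scene")[:1]:
        P=toC(cloud("scene",d,q["mask"])); print(n,round(q["confidence"],2),np.round(q["rect"]),(1e3*np.percentile(P,[3,50,97],axis=0)).round().tolist())
im2,d2=get_image("top"); save("t8",im2)
for q in masks_of("case_lid","top")[:1]:
    P=toC(cloud("top",d2,q["mask"])); k=(abs(P[:,1])<.1)&(P[:,0]<-.02)&(P[:,0]>-.04); print("lid z front",np.median(P[k],axis=0))
    k=(abs(P[:,1])<.1)&(P[:,0]<-.12)&(P[:,0]>-.14); print("lid z back",np.median(P[k],axis=0))
print(read_state()["time_s"])
a=cv2.imread("pics/s8.png")[220:300,270:350]; b=cv2.imread("pics/t8.png")[220:300,295:375]; c=cv2.imread("pics/s6.png")[220:300,270:350]
cv2.imwrite("pics/s8c.png",cv2.resize(np.hstack([c,a]),(800,400),interpolation=2))
E
```

```text
latch_lever 0.87 [302. 248. 311. 292.] [[1.0, -23.0, 37.0], [26.0, -5.0, 91.0], [30.0, 40.0, 157.0]]
lid z front [-0.03003081 -0.00079563  0.20361942]
lid z back [-1.29902310e-01  1.07248024e-04  2.02724238e-01]
24.1083
```

View pics/s8c.png

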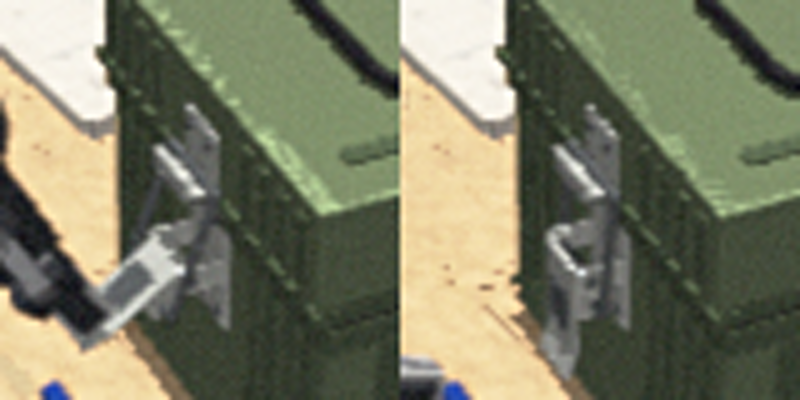

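The lever hangs flat at (560,320). The bail leg runs up behind the keeper's lip at (605,200). The lid slope fell from 0.032 to about 0.009 rad and holds with the robot clear, so the latch is tight.

```bash
python3 -c "
from h import *
print(finish_job())"
```

```text
the job is handed in; nothing more can be done
None
```

The case is sealed and handed in at about 24 s of the 54 s allowed: the lid is pulled down to about 0.009 rad, the bail looks hooked behind the keeper's lip, the lever is flat, the bystanders were not touched, and the judge's verdict was not returned.

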